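# Key the caddy's freshness lid onto its pin and press it home

## Robot

A 6-joint arm with a two-finger parallel gripper is mounted at the origin on the work surface. World frame = base frame: x ahead of the robot, y to its left, z up, the work surface at z = 0. Lengths are in m, angles in rad, forces in N, time in s.
With the tool pointing down it reaches from about 0.375 to 0.9 m from the base axis. Payload 3.1 kg.
Tool frame: the origin (TCP) lies midway between the tips of the shut fingers; the grasp point (between the pads) lies 19 mm behind it; z points along the fingers, y is the direction in which the jaws open and shut (so a half turn about z gives the same grasp; the last joint's range is limited). The gripper opens to 85 mm and grips with 20 to 120 N. Pads are 22 mm wide; open, the fingers measure 114 mm over their backs; the gripper's body (76 mm by 85 mm) begins 54 mm behind the grasp point. The pads swing forward as they close: fully open they stand 13 mm farther back than shut.
Start: joints at [-1.379, 0.527, 1.433, -0, 1.181, -0.178], TCP at [0.226, -0.583, 0.208] pointing down, gripper open.
Joint ranges: [-3.08, 3.08], [-0.75, 2.2], [0.22, 2.44], [-1.43, 4.57], [0, 2.65], [-2.85, 2.85]. Speed limits (rad/s): [2.79, 2.79, 3.14, 3.14, 3.14, 3.14].

## Interface

Orientations are given as a unit quaternion [x, y, z, w].
In Python, from station import manip gives the robot as it stands.
- The arm moves only by the tool play_rows, never from a script. Its argument "increments" is a list of rows, each a list of 3 entries, a list of its own where there are three numbers: the shift along the tool's x, y, z in m, then the turn, a rotation vector about the tool's x, y, z in rad, then the opening, from 0 (shut) to 1 (fully open). A call has 1 to 10 rows; each row is the pose to reach, as a shift and turn from the pose commanded when the call began, along the tool's axes at that moment; what a row does not reach only later rows make up. A row lasts 1/10 s, in which the tool goes at most 50 mm and 8.59 degrees, less where a joint would pass 70% of its speed; a pose out of reach is approached as far as the arm can. A call with a gripper value outside its range is refused whole. The fingers move at their own pace and stop on an object; "force" is the grip in N (left out, the last holds). Time passes only in rows, so rows that repeat a pose let the fingers close. It gives the time, the measured TCP pose, the force and the opening at its end, in the units of the state.
- manip.sense(): the state, without advancing time (a new reading comes with each control period).
- manip.snapshot(name): name is "side" or "top" or "wrist"; returns (picture, depth): 400x640x3 uint8, red, green, blue; 400x640 float32, m along the optical axis (not along the pixel's ray), 0 where there is no reading.
- manip.camera_model(name): a dict with "camera_matrix" (3x3 intrinsics, pixels), "R" (3x3) and "t" (3): a world point X has camera coordinates R X + t. Camera axes: x right, y down, z forward; pixel columns grow to the right and rows downward; lengths in m; the calibration is good to about 2 mm. A picture is of the moment at which its call begins: read the wrist's pose just before it. camera_model takes no time and is no camera call; for the wrist camera it gives the pose at the moment of the call.
- manip.sign_off(): hands the job in, once; it reports no verdict.
Trained networks look in the newest picture that a camera, given by its name, has taken for a name from the list of things; names that differ only in an ending like _2 or _b are one class to them, and where a whole thing is asked for, a point or a joint stands for the part that bears it (a point fixed in the world has none). Each returns a list of dicts, best first, with "p" (0 to 1); they miss things now and then, are a little off and sometimes report something else, mostly with a low value. They report only what shows in the picture. A call takes as long as a camera call.
- manip.regions_of(camera, thing): "region" (400x640 bool, what is visible of it) and "rect" ([left, top, width, height] in pixels, round what is visible of it).
The state is a dict: "t": time; "q": joint angles; "qd": joint speeds; "tau": joint torques, N m; "tcp_pos": TCP position; "tool_rot": TCP orientation; "force": force on the tool from outside, world axes, zero at the start; "ft_torque": the same for the moment, N m; "finger_gap": opening from 0.0 (shut) to 1.0 (fully open).
Only numpy, scipy, OpenCV 4.12 (cv2) and the standard library are available. Lean on these libraries where they do the work, as an engineer would, in place of code of your own. Each camera call takes 0.05 s, during which the arm holds its last target.

## Task

The cream lid on the blue tea caddy is sitting high, because its notch is not over the red pin. With a fingertip against the black stud, push the lid round until the notch meets the pin, then press the lid down gently until it is fully home, flush with the rim, and leave it. Do not pinch or lift the lid, do not force it, and leave everything else on the shelf alone.

Things in the scene. Friction and masses are not known exactly. Their poses are not given: they have to be found in the camera images.
- caddy: Round blue plastic tea caddy, screwed to the shelf, 134 mm outside diameter, rim 100 mm above the shelf; origin under its centre on the shelf, z up. Its own +x points from its centre to the red key pin. The blue flip-top flap is folded right down outside the wall on the -x side (to 79 mm from the centre, below the rim). The caddy stands anywhere in a 10 x 20 cm area, turned any way.
- lid (a joint): Turn of the cream lid about the caddy's upright axis, rad, counter-clockwise seen from above positive; 0 (or a full turn, 6.283) when the notch is exactly over the red pin. The lid turns endlessly both ways and stays where it is left; about 0.05 N m (1.5 N at the stud) turns it. It starts anywhere from 0.9 to 5.38.
- plunger (a joint): How far the lid and its brass centre have been pressed down, m: 0 at the start (lid 8 mm above home, its top 8 mm above the caddy's rim), 0.008 fully home against a hard stop (lid's top flush with the rim); negative if lifted. It is held by a tight seal: about 5 N presses it down, and it stays where it is left. It only goes down when the notch is over the pin within 3 mm to either side; otherwise the pin stops it after 1 to 3 mm.
- lid_centre (a point): Centre of the top of the brass centre boss (24 mm diameter, standing 3 mm above the lid's top face), on the axis about which the lid turns. The cream lid is a disc of 114 mm diameter, 9 mm thick; its top face is 108 mm above the shelf at the start, 100 mm when home. Pressing on the boss or anywhere on the lid presses it straight down.
- lid_stud (a point): Centre of the top end of the black upright stud on the lid: 14 mm diameter, standing 20 mm above the lid's top face, 34 mm from the lid's axis, on the side opposite to the notch. Push it sideways round the axis to turn the lid.
- lid_notch (a point): Middle of the notch cut in the lid's edge, at the level of the lid's top face, 51 mm from the axis: 12 mm wide, 11 mm deep inwards from the edge, right through the lid.
- key_pin (a point): Top of the red upright key pin in the caddy, 6 mm diameter, round-ended, 51 mm from the axis, its top 98 mm above the shelf, just under the raised lid; hidden by the lid until the notch is above it, but a red tab on the rim right outside it (9 mm wide, from 57 to 73 mm from the axis, 1.5 mm proud of the rim) shows where it is.
- teapot: Loose green ceramic teapot, 136 mm diameter, 123 mm tall, origin under its centre; spout towards its own +y (to 114 mm), handle towards -y (to 104 mm). Leave alone.
- milk_pan: Loose small stainless milk pan, 124 mm diameter, 68 mm tall, origin under the bowl's centre; black handle towards its own -y, to 172 mm. Leave alone.
- cup_a: Loose glass tea cup, 72 mm diameter, 65 mm tall, origin under its centre. Leave alone.
- cup_b: Loose glass tea cup, like the other. Leave alone.
- saucer: Loose steel saucer lying flat, 140 mm diameter, 12 mm tall, origin under its centre. Leave alone.
- honey_jar: Loose amber honey jar with a yellow cap, 60 mm diameter, 85 mm tall, origin under its centre. Leave alone.

How it is judged:
By the outcome, as a careful person would: the job done as asked, in the order asked, and still so for the second after the job is handed in, with the robot touching nothing.
It also fails if it takes over 48 s, if anything falls off the work surface, if the arm or the gripper's body presses on something with over 40 N, if the wrist force passes 120 N, or if a joint passes its speed limit or range.

## Working session

There is one attempt and no reset: what is moved stays moved. The work goes in short steps, Python scripts to look and compute and a tool call to move; the robot and the scene stay as the last step left them, time stands still between calls to the robot, and variables do not carry over. Pictures are saved under pics/ and viewed, and the job is handed in when it is done.

Besides the shell and the picture viewer there is one more tool, called after "Emit:" as name(argument=value, ...), one argument or row to a line, values as JSON. play_rows: Moves the arm, as the interface text tells. Its arguments: {"type":"object","properties":{"increments":{"type":"array"},"force":{"type":"number"}},"required":["increments"]}

```bash
mkdir -p pics
cat > h.py <<'E'
import numpy as np, cv2
from station import manip
def snap(c,n):
    cm=manip.camera_model(c); p,d=manip.snapshot(c)
    cv2.imwrite(f'pics/{n}.png',p[:,:,::-1]); np.savez(f'pics/{n}.npz',p=p,d=d,K=cm['camera_matrix'],R=cm['R'],t=cm['t']); return p,d,cm
def world(cm,u,v,z):
    K=np.array(cm['camera_matrix']);R=np.array(cm['R']);t=np.array(cm['t'])
    x=np.stack([(u-K[0,2])/K[0,0]*z,(v-K[1,2])/K[1,1]*z,z],-1)
    return (x-t)@R
def ray(cm,u,v,h):
    K=np.array(cm['camera_matrix']);R=np.array(cm['R']);t=np.array(cm['t'])
    o=-R.T@t; d=R.T@np.linalg.inv(K)@np.array([u,v,1.]); return o+d*(h-o[2])/d[2]
def proj(cm,X):
    K=np.array(cm['camera_matrix']);x=K@(np.array(cm['R'])@np.array(X)+np.array(cm['t'])); return x[:2]/x[2]
E
python3 - <<'E'
from h import *
for c in ['top','side']:
    p,d,cm=snap(c,c+'0')
    print(c,-np.array(cm['R']).T@cm['t'])
    for th in ['lid_stud','lid_notch','lid_centre','key_pin','caddy']:
        if c=='side' and th!='lid_stud': continue
        for r in manip.regions_of(c,th)[:2]:
            m=r['region']&(d>0); v,u=np.nonzero(m)
            w=world(cm,u,v,d[m]) if m.any() else np.zeros((1,3))
            print(c,th,round(r['p'],2),r['rect'],np.median(w,0).round(3),w.max(0).round(3))
print(manip.sense())
E
```

```text
top [0.38605602 0.08925887 1.13501749]
top lid_stud 0.66 [318.3, 193.3, 45.4, 46.2] [0.553 0.046 0.108] [0.611 0.101 0.132]
top lid_stud 0.6 [235.1, 239.1, 29.0, 28.5] [0.475 0.284 0.009] [0.506 0.324 0.07 ]
top lid_notch 0.75 [314.3, 194.6, 48.0, 47.7] [0.554 0.046 0.108] [0.616 0.104 0.132]
top lid_centre 0.97 [316.6, 194.4, 48.4, 47.3] [0.553 0.046 0.108] [0.614 0.102 0.132]
top key_pin 0.96 [304.8, 189.8, 62.5, 54.4] [0.552 0.053 0.107] [0.641 0.136 0.132]
top caddy 0.7 [305.7, 192.2, 62.6, 50.8] [0.552 0.052 0.107] [0.621 0.136 0.132]
top caddy 0.68 [172.9, 269.6, 53.4, 53.6] [0.367 0.413 0.012] [0.435 0.488 0.021]
side [0.36662569 0.86554425 1.13343579]
side lid_stud 0.75 [317.3, 178.0, 37.9, 35.4] [0.551 0.051 0.11 ] [0.611 0.106 0.133]
{'t': 0.4, 'q': array([-1.37952117e+00,  5.27667856e-01,  1.43287018e+00,  1.64712584e-05,
        1.18139412e+00, -1.78481050e-01]), 'qd': array([-0.00079449, -0.0015785 , -0.00269807,  0.00096405, -0.00208418,
       -0.00145539]), 'tau': array([-5.64055972e-05, -4.41804135e+01, -1.78090203e+01, -1.92994644e-04,
        3.29830335e-03,  5.60979188e-06]), 'tcp_pos': array([ 0.22588615, -0.58261611,  0.20805289]), 'tool_rot': array([ 9.82959226e-01,  1.83823641e-01,  6.53248173e-06, -1.69797940e-04]), 'force': array([-0.01563567, -0.3176919 ,  0.25258327]), 'ft_torque': array([-0.04601034, -0.0418883 , -0.0187477 ]), 'finger_gap': 1.0036974943271317}
```

Run:
```python
import cv2
for n,(x,y) in {'top0':(340,215),'side0':(336,195)}.items():
    i=cv2.imread(f'pics/{n}.png')
    c=i[y-40:y+40,x-50:x+50]
    cv2.imwrite(f'pics/{n}c.png',cv2.resize(c,None,fx=7,fy=7,interpolation=cv2.INTER_CUBIC))
```

```text
(no output)
```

View pics/top0.png

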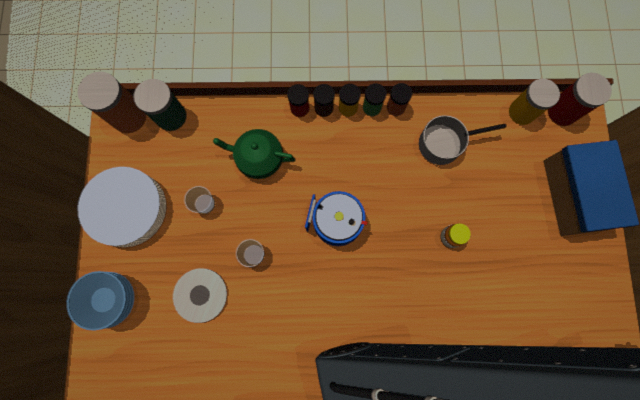

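View pics/top0c.png

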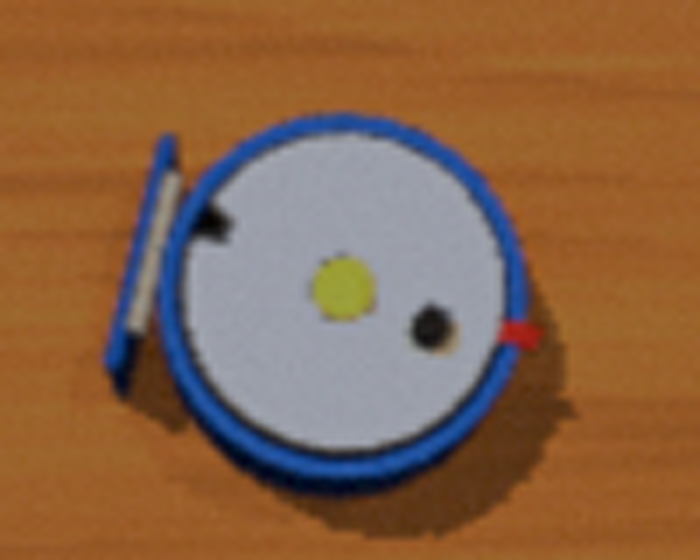

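View pics/side0c.png

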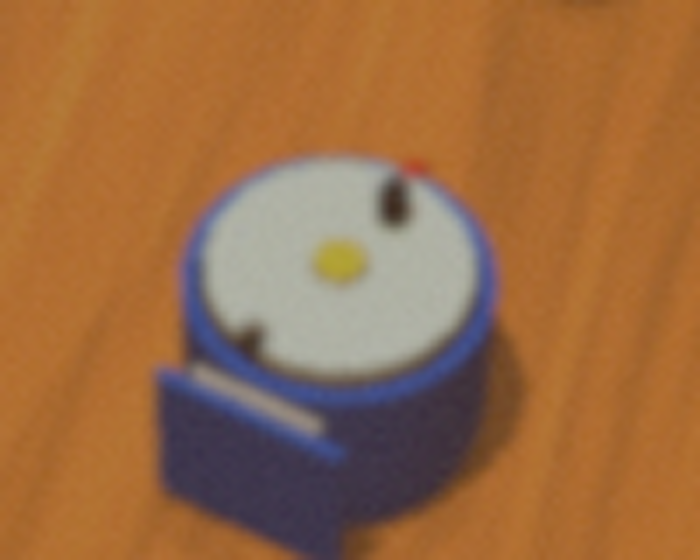

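Run:
```python
from h import *
for c,o,P in [('top',(290,175),dict(boss=(343,288,.111),stud=(432,326,.128),notch=(214,222,.105),tab=(520,333,.1015))),
 ('side',(286,155),dict(boss=(341,260,.111),stud=(396,185,.128),notch=(247,338,.105),tab=(417,167,.1015)))]:
    cm=manip.camera_model(c); W={}
    for k,(x,y,z) in P.items():
        W[k]=ray(cm,o[0]+(x+.5)/7-.5,o[1]+(y+.5)/7-.5,z)
    for k,w in W.items():
        e=(w-W['boss'])[:2]; print(c,k,w.round(4),np.hypot(*e).round(4),np.degrees(np.arctan2(e[1],e[0])).round(1))
    # rim circle fit from mask of the lid
    d=np.load(f'pics/{c}0.npz')
# lid by depth
z=np.load('pics/top0.npz');cm=dict(camera_matrix=z['K'],R=z['R'],t=z['t'])
v,u=np.mgrid[180:250,300:380]; w=world(cm,u.ravel(),v.ravel(),z['d'][180:250,300:380].ravel())
m=(w[:,2]>.104)&(w[:,2]<.113); w=w[m]; (a,b),r=cv2.minEnclosingCircle(w[:,:2].astype(np.float32)); print(a,b,r,w.mean(0))
```

```text
top boss [0.555  0.0476 0.111 ] 0.0 0.0
top stud [0.5382 0.0174 0.128 ] 0.0345 -119.2
top notch [0.5809 0.0932 0.105 ] 0.0525 60.4
top tab [ 0.5391 -0.0161  0.1015] 0.0656 -104.1
side boss [0.5529 0.0457 0.111 ] 0.0 0.0
side stud [0.5378 0.0135 0.128 ] 0.0356 -115.2
side notch [0.581  0.0918 0.105 ] 0.054 58.7
side tab [ 0.536  -0.0214  0.1015] 0.0692 -104.2
0.5538684725761414 0.04425394535064697 0.0659262165427208 [0.55408016 0.04644874 0.10808296]
```

Emit:
play_rows(
  increments=[
    [[0.026, -0.021, 0.002], [0, 0, -0.113], 0],
    [[0.053, -0.042, 0.003], [0, 0, -0.226], 0],
    [[0.079, -0.064, 0.005], [0, 0, -0.339], 0],
    [[0.105, -0.085, 0.006], [0, 0, -0.451], 0],
    [[0.131, -0.106, 0.008], [0, 0, -0.564], 0],
    [[0.158, -0.127, 0.009], [0, 0, -0.677], 0],
    [[0.184, -0.148, 0.011], [0, 0, -0.79], 0],
    [[0.21, -0.169, 0.012], [0, 0, -0.903], 0],
    [[0.237, -0.191, 0.014], [0, 0, -1.016], 0],
    [[0.263, -0.212, 0.015], [0, 0, -1.129], 0],
  ],
  force=20,
)

```text
t: 1.4
tcp_pos: [0.3951, -0.2887, 0.1933]
tool_rot: [0.731, 0.683, 0.0, 0.0]
force: [0.5, 0.2, 0.1]
finger_gap: -0.003
```

```bash
cat >> h.py <<'E'
def goto(x,y,z,yawdeg):
    from scipy.spatial.transform import Rotation as Ro
    s=manip.sense(); R0=Ro.from_quat(s['tool_rot'])
    yaw=np.radians(yawdeg); xt=np.array([np.cos(yaw),np.sin(yaw),0]); zt=np.array([0,0,-1.]); R1=Ro.from_matrix(np.stack([xt,np.cross(zt,xt),zt],1))
    print('pos',s['tcp_pos'].round(4),'F',s['force'].round(2),'t',s['t'],'gap',round(s['finger_gap'],3),'yaw',np.degrees(np.arctan2(R0.as_matrix()[1,0],R0.as_matrix()[0,0])).round(1))
    print('shift',R0.inv().apply(np.array([x,y,z])-s['tcp_pos']).round(4),'turn',(R0.inv()*R1).as_rotvec().round(4))
E
python3 -c "
from h import *
goto(.5634,.0021,.170,150.5)"
```

```text
pos [ 0.3951 -0.2887  0.1933] F [0.48 0.19 0.13] t 1.4 gap -0.003 yaw 86.1
shift [0.3015 0.1483 0.0233] turn [ 2.0000e-04  3.0000e-04 -1.1235e+00]
```

Emit:
play_rows(
  increments=[
    [[0.03, 0.015, 0.002], [0, 0, -0.112], 0],
    [[0.06, 0.03, 0.005], [0, 0, -0.225], 0],
    [[0.09, 0.044, 0.007], [0, 0, -0.337], 0],
    [[0.121, 0.059, 0.009], [0, 0, -0.449], 0],
    [[0.151, 0.074, 0.012], [0, 0, -0.562], 0],
    [[0.181, 0.089, 0.014], [0, 0, -0.674], 0],
    [[0.211, 0.104, 0.016], [0, 0, -0.786], 0],
    [[0.241, 0.119, 0.019], [0, 0, -0.899], 0],
    [[0.271, 0.133, 0.021], [0, 0, -1.011], 0],
    [[0.3015, 0.148, 0.023], [0, 0, -1.1235], 0],
  ],
)

```text
t: 2.4
tcp_pos: [0.5644, 0.0013, 0.1702]
tool_rot: [0.254, 0.967, -0.0, 0.0]
force: [0.0, -0.4, 0.3]
finger_gap: -0.001
```

Run:
```python
from h import *
for c in ['wrist','top']: snap(c,c+'1')
goto(.5634,.0021,.117,150.5)
i=cv2.imread('pics/top1.png')[150:270,280:420]
cv2.imwrite('pics/top1c.png',cv2.resize(i,None,fx=5,fy=5,interpolation=cv2.INTER_CUBIC))
```

```text
pos [0.5656 0.0033 0.1702] F [-0.66 -0.32 -1.43] t 2.5 gap -0.002 yaw 150.6
shift [ 0.0014 -0.0022  0.0532] turn [0.0017 0.0013 0.001 ]
```

View pics/wrist1.png

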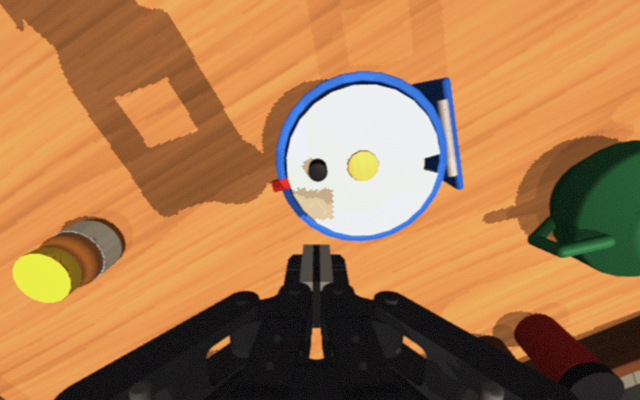

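View pics/top1c.png

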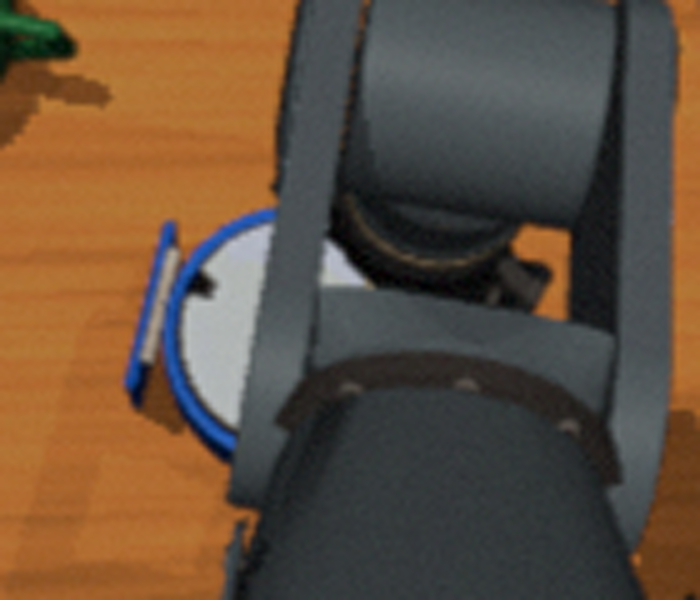

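```bash
cat >> h.py <<'E'
def meas(n,boss,stud,notch,tab,dz=0):
    z=np.load(f'pics/{n}.npz');cm=dict(camera_matrix=z['K'],R=z['R'],t=z['t'])
    P=dict(boss=(boss,.111-dz),stud=(stud,.128-dz),notch=(notch,.108-dz),tab=(tab,.1015)); W={}
    for k,(p,h) in P.items():
        if p is None: continue
        W[k]=ray(cm,p[0],p[1],h); e=(W[k]-W['boss'])[:2]
        print(k,W[k].round(4),np.hypot(*e).round(4),np.degrees(np.arctan2(e[1],e[0])).round(1))
E
python3 - <<'E'
from h import *
i=cv2.imread('pics/wrist1.png')[60:250,255:480]
cv2.imwrite('pics/wrist1c.png',cv2.resize(i,None,fx=3,fy=3,interpolation=cv2.INTER_CUBIC))
meas('wrist1',(362.5,165),(318,169),(433,164),(281,185))
z=np.load('pics/wrist1.npz')
p=z['p'].astype(int);red=(p[...,0]>150)&(p[...,1]<70)&(p[...,2]<70);v,u=np.nonzero(red);k=(u>250)&(u<310);print(u[k].mean(),v[k].mean(),k.sum())
y=(p[...,0]>180)&(p[...,1]>150)&(p[...,2]<110);v,u=np.nonzero(y);k=(u>330)&(u<400)&(v<200)&(v>130);print(u[k].mean(),v[k].mean())
E
```

```text
boss [0.5525 0.0479 0.111 ] 0.0 0.0
stud [0.5357 0.0192 0.128 ] 0.0333 -120.4
notch [0.5787 0.0947 0.108 ] 0.0536 60.7
tab [ 0.5374 -0.0152  0.1015] 0.065 -103.4
280.3377483443709 184.7086092715232 151
361.5547576301616 166.57091561938958
```

View pics/wrist1c.png

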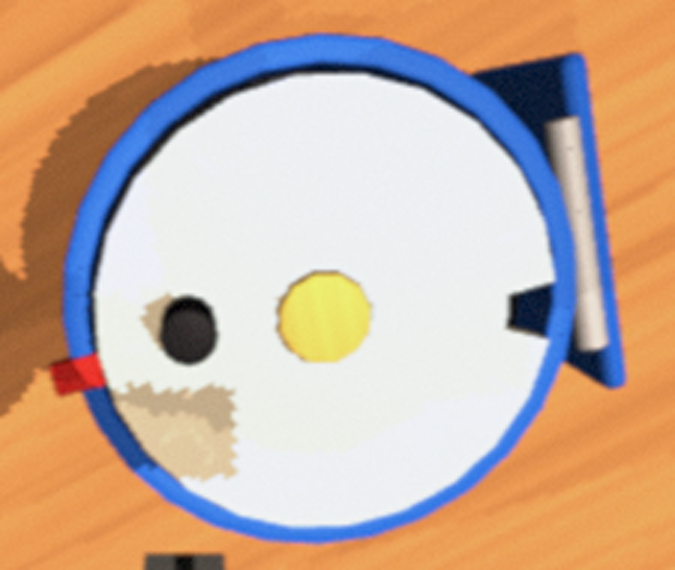

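Emit:
play_rows(
  increments=[
    [[0, 0, 0.015], [0, 0, 0], 0],
    [[0, 0, 0.03], [0, 0, 0], 0],
    [[0, 0, 0.043], [0, 0, 0], 0],
    [[0, 0, 0.053], [0, 0, 0], 0],
    [[0, 0, 0.053], [0, 0, 0], 0],
    [[0.003, 0, 0.053], [0, 0, 0], 0],
    [[0.006, 0, 0.053], [0, 0, 0], 0],
    [[0.009, 0, 0.053], [0, 0, 0], 0],
    [[0.009, 0, 0.053], [0, 0, 0], 0],
  ],
)

```text
t: 3.4
tcp_pos: [0.5556, 0.0048, 0.1177]
tool_rot: [0.257, 0.967, 0.0, 0.0]
force: [-0.2, -0.0, 0.6]
finger_gap: 0.002
```

Run:
```python
from h import *
snap('wrist','wrist2')
goto(.5634,.0021,.117,150.5)
i=cv2.imread('pics/wrist2.png')[60:300,200:500]
cv2.imwrite('pics/wrist2c.png',cv2.resize(i,None,fx=2.5,fy=2.5,interpolation=cv2.INTER_CUBIC))
```

```text
pos [0.5559 0.0047 0.1177] F [-0.2  -0.47  0.1 ] t 3.45 gap 0.002 yaw 150.3
shift [-0.0078  0.0014  0.0007] turn [ 0.0002  0.0006 -0.0042]
```

View pics/wrist2c.png

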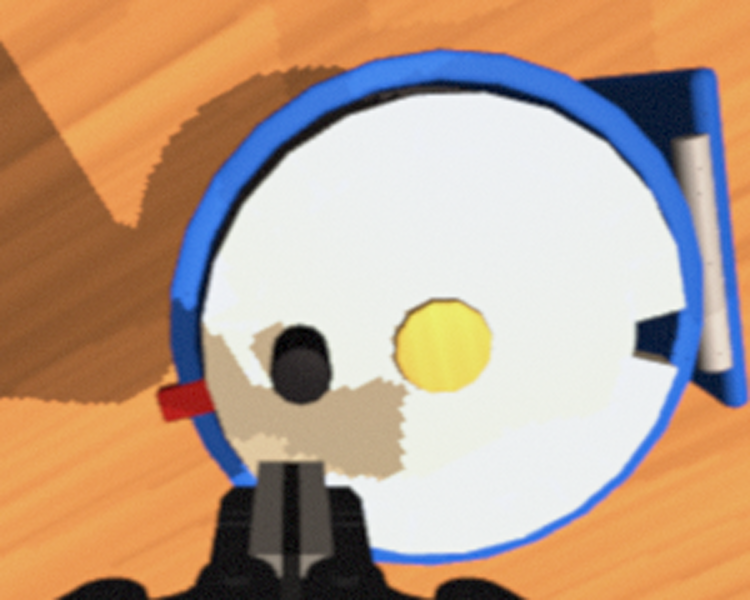

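```bash
cat >> h.py <<'E'
def arc(C,off,step,n):
    C=np.array(C);off=np.array(off)
    for k in range(1,n+1):
        f=np.radians(step*k); R=np.array([[np.cos(f),-np.sin(f)],[np.sin(f),np.cos(f)]])
        p=off+C-R@C; print([[round(p[0],4),round(p[1],4),0],[0,0,round(f,3)],0],end=', ')
    print()
E
python3 -c "
from h import *
arc((.018,.0355),(.0055,0),5,9)"
```

```text
[[np.float64(0.0087), np.float64(-0.0014), 0], [0, 0, np.float64(0.087)], 0], [[np.float64(0.0119), np.float64(-0.0026), 0], [0, 0, np.float64(0.175)], 0], [[np.float64(0.0153), np.float64(-0.0034), 0], [0, 0, np.float64(0.262)], 0], [[np.float64(0.0187), np.float64(-0.004), 0], [0, 0, np.float64(0.349)], 0], [[np.float64(0.0222), np.float64(-0.0043), 0], [0, 0, np.float64(0.436)], 0], [[np.float64(0.0257), np.float64(-0.0042), 0], [0, 0, np.float64(0.524)], 0], [[np.float64(0.0291), np.float64(-0.0039), 0], [0, 0, np.float64(0.611)], 0], [[np.float64(0.0325), np.float64(-0.0033), 0], [0, 0, np.float64(0.698)], 0], [[np.float64(0.0359), np.float64(-0.0023), 0], [0, 0, np.float64(0.785)], 0],
```

Emit:
play_rows(
  increments=[
    [[0.0055, 0, 0], [0, 0, 0], 0],
    [[0.0087, -0.0014, 0], [0, 0, 0.087], 0],
    [[0.0119, -0.0026, 0], [0, 0, 0.175], 0],
    [[0.0153, -0.0034, 0], [0, 0, 0.262], 0],
    [[0.0187, -0.004, 0], [0, 0, 0.349], 0],
    [[0.0222, -0.0043, 0], [0, 0, 0.436], 0],
    [[0.0257, -0.0042, 0], [0, 0, 0.524], 0],
    [[0.0291, -0.0039, 0], [0, 0, 0.611], 0],
    [[0.0325, -0.0033, 0], [0, 0, 0.698], 0],
    [[0.0359, -0.0023, 0], [0, 0, 0.785], 0],
  ],
)

```text
t: 4.45
tcp_pos: [0.5233, 0.0206, 0.1173]
tool_rot: [0.608, 0.794, 0.0, -0.0]
force: [-0.3, 0.1, -0.2]
finger_gap: -0.006
```

Run:
```python
from h import *
snap('wrist','wrist3')
goto(.553,.0475,.117,90)
i=cv2.imread('pics/wrist3.png')[60:300,200:500]
cv2.imwrite('pics/wrist3c.png',cv2.resize(i,None,fx=2.5,fy=2.5,interpolation=cv2.INTER_CUBIC))
```

```text
pos [0.5227 0.0211 0.1173] F [-0.28 -0.01  0.28] t 4.5 gap 0.002 yaw 105.0
shift [0.0177 0.0361 0.0002] turn [-0.0009 -0.0005  0.261 ]
```

View pics/wrist3c.png

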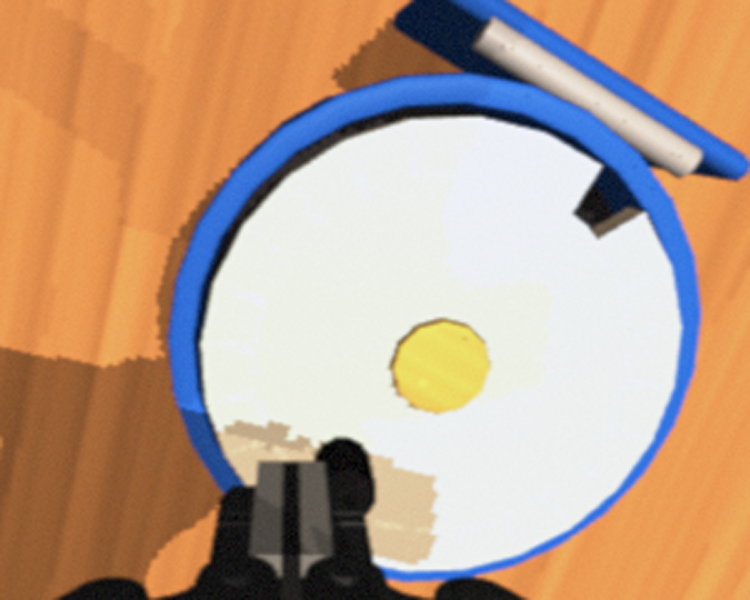

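Run:
```python
from h import *
meas('wrist2',(377,197.5),(319,196),(457,194),(274,220))
meas('wrist3',(376,206),(337.5,243),(442,142),None)
for n in ['wrist2','wrist3']:
    z=np.load(f'pics/{n}.npz');cm=dict(camera_matrix=z['K'],R=z['R'],t=z['t'])
    print(n, -z['R'].T@z['t'], z['d'][246:262:3,316].round(3), [proj(cm,p) for p in ([.5558,.0047,.1175],[.5229,.0210,.1173])])
    for v in range(240,275,5): print(v,[world(cm,u,v,z['d'][v,u]).round(4).tolist() for u in (308,316,325)])
```

```text
boss [0.5525 0.0483 0.111 ] 0.0 0.0
stud [0.5302 0.0213 0.128 ] 0.035 -129.8
notch [0.5755 0.091  0.108 ] 0.0485 61.8
tab [ 0.537  -0.0153  0.1015] 0.0655 -103.8
boss [0.5531 0.0484 0.111 ] 0.0 0.0
stud [0.5344 0.0267 0.128 ] 0.0286 -130.8
notch [0.5779 0.0938 0.108 ] 0.0517 61.3
wrist2 [0.48804295 0.04359874 0.28440363] [0.15  0.147 0.144 0.142 0.14  0.137] [array([315.79766921, 239.87180834]), array([311.93121157, 179.95203401])]
240 [[0.5574, -0.0019, 0.1076], [0.5594, 0.0028, 0.1089], [0.5623, 0.0076, 0.1087]]
245 [[0.5444, 0.0068, 0.1468], [0.5468, 0.01, 0.1458], [0.5484, 0.0142, 0.1471]]
250 [[0.5445, 0.0069, 0.1522], [0.5463, 0.0103, 0.1523], [0.5484, 0.014, 0.1525]]
255 [[0.5446, 0.007, 0.157], [0.5464, 0.0102, 0.1571], [0.5483, 0.0139, 0.1576]]
260 [[0.5445, 0.0072, 0.1622], [0.5464, 0.0102, 0.1618], [0.548, 0.0139, 0.1626]]
265 [[0.5443, 0.0075, 0.1672], [0.5463, 0.0103, 0.1665], [0.5488, 0.0134, 0.1654]]
270 [[0.5444, 0.0075, 0.1711], [0.5464, 0.0102, 0.1704], [0.5484, 0.0134, 0.1701]]
wrist3 [0.50332575 0.09602938 0.28403663] [0.151 0.147 0.145 0.142 0.138 0.136] [array([359.62946753, 275.10901815]), array([315.06932031, 239.05252066])]
240 [[0.5197, 0.0158, 0.1097], [0.5246, 0.0167, 0.1087], [0.53, 0.0183, 0.1092]]
245 [[0.5169, 0.0302, 0.1467], [0.5208, 0.031, 0.1461], [0.525, 0.0323, 0.1465]]
250 [[0.5171, 0.0301, 0.1518], [0.5207, 0.0312, 0.152], [0.5249, 0.0324, 0.1521]]
255 [[0.5172, 0.03, 0.1565], [0.5208, 0.0311, 0.1569], [0.5248, 0.0322, 0.1569]]
260 [[0.5173, 0.03, 0.1613], [0.5207, 0.0314, 0.162], [0.5246, 0.0323, 0.1618]]
265 [[0.5173, 0.0305, 0.1665], [0.5209, 0.0307, 0.1652], [0.5243, 0.0327, 0.167]]
270 [[0.5173, 0.0311, 0.1716], [0.5208, 0.0311, 0.1702], [0.5244, 0.032, 0.17]]
```

Run:
```python
from h import *
p,d,cm=snap('side','side3')
for z in (.1173,.1467): print(proj(cm,[.5229,.0210,z]))
i=p[130:230,280:400,::-1]
cv2.imwrite('pics/side3c.png',cv2.resize(i,None,fx=6,fy=6,interpolation=cv2.INTER_CUBIC))
```

```text
[346.29566063 186.25575247]
[346.75843228 179.72156273]
```

View pics/side3c.png

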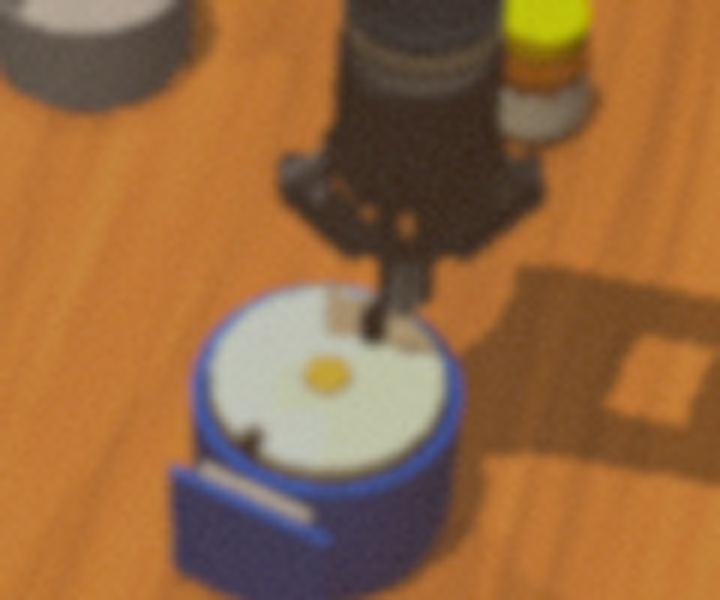

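Run:
```python
from h import *
for n in ['wrist2','wrist3']:
    z=np.load(f'pics/{n}.npz');cm=dict(camera_matrix=z['K'],R=z['R'],t=z['t'])
    for v in range(240,248): print(n,v,[world(cm,u,v,z['d'][v,u]).round(4).tolist() for u in (308,325)])
s=manip.sense(); print(s['q'])
z=np.load('pics/side3.npz');cm=dict(camera_matrix=z['K'],R=z['R'],t=z['t'])
for v in range(174,190): print(v,[world(cm,u,v,z['d'][v,u]).round(3).tolist() for u in (345,348,350)])
```

```text
wrist2 240 [[0.5574, -0.0019, 0.1076], [0.5623, 0.0076, 0.1087]]
wrist2 241 [[0.5573, -0.0018, 0.1094], [0.5625, 0.0075, 0.1097]]
wrist2 242 [[0.5584, -0.0024, 0.1083], [0.5631, 0.0072, 0.1097]]
wrist2 243 [[0.5584, -0.0024, 0.1098], [0.564, 0.0067, 0.109]]
wrist2 244 [[0.5447, 0.0066, 0.145], [0.5484, 0.0142, 0.1461]]
wrist2 245 [[0.5444, 0.0068, 0.1468], [0.5484, 0.0142, 0.1471]]
wrist2 246 [[0.5444, 0.0069, 0.148], [0.5482, 0.0143, 0.1487]]
wrist2 247 [[0.5441, 0.0071, 0.1499], [0.5485, 0.0141, 0.149]]
wrist3 240 [[0.5197, 0.0158, 0.1097], [0.53, 0.0183, 0.1092]]
wrist3 241 [[0.5199, 0.0149, 0.1091], [0.5303, 0.0174, 0.1085]]
wrist3 242 [[0.5201, 0.0143, 0.1093], [0.5302, 0.0175, 0.1103]]
wrist3 243 [[0.5202, 0.0138, 0.1096], [0.5302, 0.0175, 0.1118]]
wrist3 244 [[0.517, 0.0295, 0.1441], [0.5254, 0.0314, 0.1435]]
wrist3 245 [[0.5169, 0.0302, 0.1467], [0.525, 0.0323, 0.1465]]
wrist3 246 [[0.5169, 0.0305, 0.1483], [0.5251, 0.032, 0.147]]
wrist3 247 [[0.517, 0.0299, 0.1481], [0.525, 0.0322, 0.1485]]
[-1.73974012e-01  5.25783630e-01  1.77267336e+00  9.49120612e-05
  8.43870677e-01 -4.
[... 490 characters left out ...]
 0.027, 0.154], [0.512, 0.026, 0.154]]
181 [[0.527, 0.028, 0.147], [0.518, 0.029, 0.152], [0.534, -0.099, 0.003]]
182 [[0.526, 0.03, 0.146], [0.517, 0.029, 0.148], [0.533, -0.097, 0.001]]
183 [[0.531, 0.002, 0.108], [0.522, 0.002, 0.111], [0.517, -0.007, 0.102]]
184 [[0.53, 0.008, 0.11], [0.521, 0.008, 0.114], [0.515, 0.004, 0.111]]
185 [[0.528, 0.014, 0.113], [0.521, 0.007, 0.108], [0.515, 0.004, 0.106]]
186 [[0.528, 0.014, 0.109], [0.519, 0.014, 0.111], [0.514, 0.009, 0.108]]
187 [[0.527, 0.019, 0.11], [0.518, 0.018, 0.112], [0.513, 0.014, 0.11]]
188 [[0.526, 0.023, 0.11], [0.518, 0.02, 0.109], [0.512, 0.017, 0.109]]
189 [[0.524, 0.031, 0.116], [0.517, 0.023, 0.109], [0.511, 0.021, 0.109]]
```

```bash
python3 -c "
from h import *
goto(.5634,.0021,.117,150.5)"
```

```text
pos [0.523  0.0208 0.1172] F [-0.54 -0.14 -0.2 ] t 4.55 gap 0.001 yaw 105.3
shift [-0.0287  0.0341  0.0002] turn [-5.000e-04 -6.000e-04 -7.889e-01]
```

Emit:
play_rows(
  increments=[
    [[-0.004, 0.004, 0], [0, 0, -0.1], 0],
    [[-0.007, 0.0085, 0], [0, 0, -0.2], 0],
    [[-0.011, 0.013, 0], [0, 0, -0.3], 0],
    [[-0.014, 0.017, 0], [0, 0, -0.4], 0],
    [[-0.018, 0.021, 0], [0, 0, -0.5], 0],
    [[-0.022, 0.026, 0], [0, 0, -0.6], 0],
    [[-0.025, 0.03, 0], [0, 0, -0.7], 0],
    [[-0.0287, 0.0341, 0], [0, 0, -0.785], 0],
    [[-0.0287, 0.0341, 0], [0, 0, -0.785], 0],
  ],
)

```text
t: 5.45
tcp_pos: [0.565, 0.0012, 0.1173]
tool_rot: [0.256, 0.967, -0.0, 0.001]
force: [-0.0, 0.3, -0.0]
finger_gap: -0.001
```

Emit:
play_rows(
  increments=[
    [[0, 0, 0.006], [0, 0, 0], 0],
    [[0, 0, 0.012], [0, 0, 0], 0],
    [[0, 0, 0.017], [0, 0, 0], 0],
    [[0, 0, 0.021], [0, 0, 0], 0],
    [[0, 0, 0.021], [0, 0, 0], 0],
  ],
)

```text
t: 5.95
tcp_pos: [0.5634, 0.0018, 0.0953]
tool_rot: [0.257, 0.966, -0.0, -0.001]
force: [0.8, 0.2, 0.3]
finger_gap: 0.003
```

Run:
```python
from h import *
snap('wrist','wrist4')
goto(.5634,.0021,.090,150.5)
i=cv2.imread('pics/wrist4.png')[60:300,200:500]
cv2.imwrite('pics/wrist4c.png',cv2.resize(i,None,fx=2.5,fy=2.5,interpolation=cv2.INTER_CUBIC))
z=np.load('pics/wrist4.npz');cm=dict(camera_matrix=z['K'],R=z['R'],t=z['t'])
for v in range(238,252): print(v,[world(cm,u,v,z['d'][v,u]).round(4).tolist() for u in (308,325)])
```

```text
pos [0.5638 0.0018 0.0957] F [-0.01 -0.63 -0.84] t 6.0 gap -0.002 yaw 150.2
shift [0.0005 0.0001 0.0057] turn [-0.0003 -0.001  -0.0044]
238 [[0.555, 0.0017, 0.1087], [0.5596, 0.0098, 0.1089]]
239 [[0.5551, 0.0017, 0.11], [0.5601, 0.0095, 0.1088]]
240 [[0.556, 0.0011, 0.1088], [0.5603, 0.0094, 0.1097]]
241 [[0.5565, 0.0009, 0.109], [0.5609, 0.009, 0.1095]]
242 [[0.5573, 0.0003, 0.1081], [0.5615, 0.0087, 0.1094]]
243 [[0.5576, 0.0002, 0.1088], [0.5621, 0.0084, 0.1091]]
244 [[0.5527, 0.0035, 0.1223], [0.5566, 0.011, 0.123]]
245 [[0.552, 0.004, 0.1252], [0.5567, 0.0109, 0.1237]]
246 [[0.5523, 0.0038, 0.1256], [0.5565, 0.011, 0.1254]]
247 [[0.5525, 0.0037, 0.1262], [0.5563, 0.0111, 0.127]]
248 [[0.5525, 0.0037, 0.1273], [0.5565, 0.011, 0.1276]]
249 [[0.5524, 0.0039, 0.1288], [0.5562, 0.0111, 0.1292]]
250 [[0.5524, 0.0039, 0.1297], [0.5561, 0.0111, 0.1304]]
251 [[0.5526, 0.0038, 0.1303], [0.5563, 0.011, 0.131]]
```

View pics/wrist4c.png

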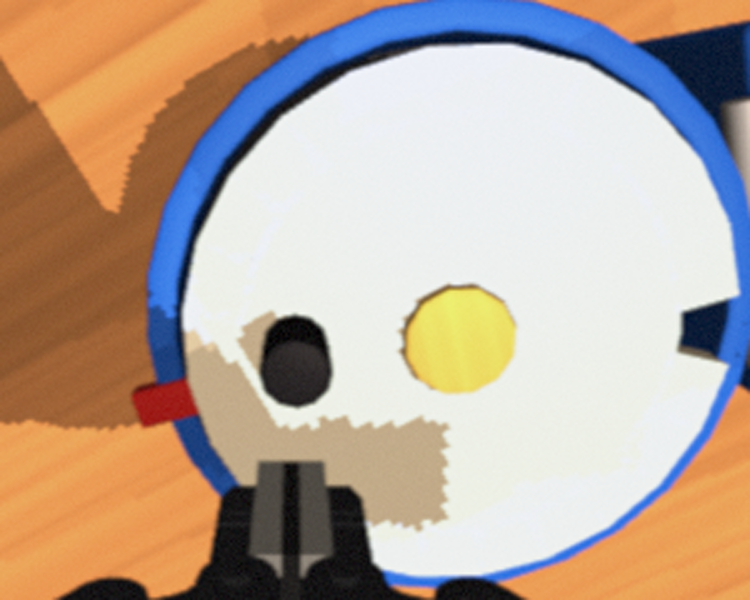

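Emit:
play_rows(
  increments=[
    [[0, 0, 0.002], [0, 0, 0], 0],
    [[0, 0, 0.004], [0, 0, 0], 0],
    [[0.003, 0, 0.004], [0, 0, 0], 0],
    [[0.006, 0, 0.004], [0, 0, 0], 0],
    [[0.009, 0, 0.004], [0, 0, 0], 0],
    [[0.012, 0, 0.004], [0, 0, 0], 0],
    [[0.0135, 0, 0.004], [0, 0, 0], 0],
    [[0.0135, 0, 0.004], [0, 0, 0], 0],
  ],
)

```text
t: 6.8
tcp_pos: [0.5524, 0.0085, 0.0924]
tool_rot: [0.257, 0.967, 0.0, 0.0]
force: [-0.7, -0.7, -1.5]
finger_gap: 0.0
```

```bash
python3 -c "
from h import *
goto(.553,.0475,.092,150.3)
arc((.018,.0345),(0,0),4,10)" | sed 's/np.float64//g'
```

```text
pos [0.5524 0.0085 0.0924] F [-0.74 -0.66 -1.48] t 6.8 gap 0.0 yaw 150.3
shift [0.0189 0.0342 0.0004] turn [ 0.0001  0.0003 -0.0007]
[[(0.0025), (-0.0012), 0], [0, 0, (0.07)], 0], [[(0.005), (-0.0022), 0], [0, 0, (0.14)], 0], [[(0.0076), (-0.003), 0], [0, 0, (0.209)], 0], [[(0.0102), (-0.0036), 0], [0, 0, (0.279)], 0], [[(0.0129), (-0.0041), 0], [0, 0, (0.349)], 0], [[(0.0156), (-0.0043), 0], [0, 0, (0.419)], 0], [[(0.0183), (-0.0044), 0], [0, 0, (0.489)], 0], [[(0.021), (-0.0043), 0], [0, 0, (0.559)], 0], [[(0.0237), (-0.004), 0], [0, 0, (0.628)], 0], [[(0.0264), (-0.0035), 0], [0, 0, (0.698)], 0],
```

Emit:
play_rows(
  increments=[
    [[0.0025, -0.0012, 0], [0, 0, 0.07], 0],
    [[0.005, -0.0022, 0], [0, 0, 0.14], 0],
    [[0.0076, -0.003, 0], [0, 0, 0.209], 0],
    [[0.0102, -0.0036, 0], [0, 0, 0.279], 0],
    [[0.0129, -0.0041, 0], [0, 0, 0.349], 0],
    [[0.0156, -0.0043, 0], [0, 0, 0.419], 0],
    [[0.0183, -0.0044, 0], [0, 0, 0.489], 0],
  ],
)

```text
t: 7.5
tcp_pos: [0.5347, 0.0128, 0.0924]
tool_rot: [0.484, 0.875, -0.0, 0.001]
force: [1.3, -2.6, 0.4]
finger_gap: 0.0
```

Run:
```python
from h import *
goto(.553,.0475,.092,122.3)
snap('wrist','wrist5')
i=cv2.imread('pics/wrist5.png')[60:300,200:500]
cv2.imwrite('pics/wrist5c.png',cv2.resize(i,None,fx=2.5,fy=2.5,interpolation=cv2.INTER_CUBIC))
```

```text
pos [0.5347 0.0128 0.0924] F [ 1.3  -2.64  0.37] t 7.5 gap 0.0 yaw 122.1
shift [0.0197 0.0339 0.0003] turn [-0.0001  0.0015 -0.0036]
```

View pics/wrist5c.png

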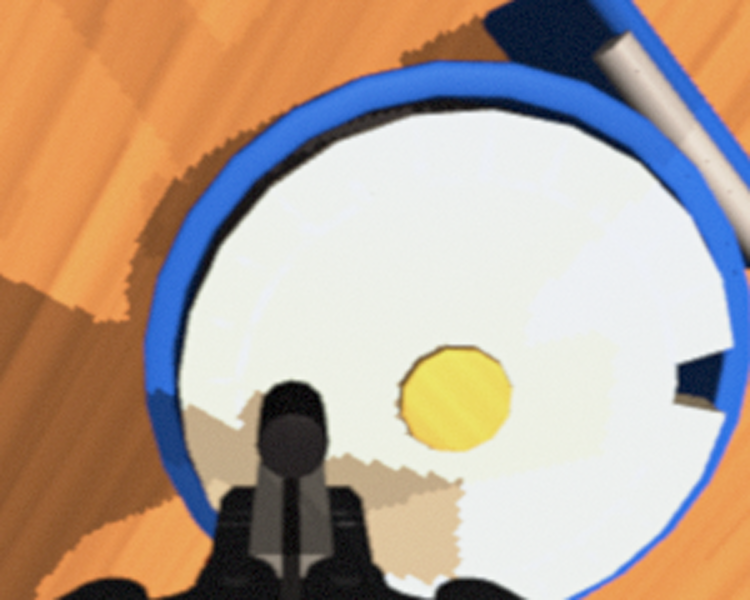

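The wrist picture shows the fingertip against the stud (317,238), and the notch at about (481,213) has moved away from the flap. The push works, so I'll measure how far the lid has turned.

```bash
python3 - <<'E' | sed 's/np.float64//g'
from h import *
meas('wrist5',(382,219),(317,238),(480,213),None)
goto(.553,.0475,.092,122.3)
arc((.0192,.0342),(0,0),6,10)
E
```

```text
boss [0.5529 0.0484 0.111 ] 0.0 0.0
stud [0.5259 0.0281 0.128 ] 0.0338 -143.0
notch [0.5956 0.0778 0.108 ] 0.0518 34.5
pos [0.5341 0.0132 0.0923] F [ 0.47 -1.18  0.02] t 7.55 gap 0.003 yaw 122.0
shift [0.0191 0.0342 0.0003] turn [-0.0005  0.0006 -0.0055]
[[(0.0037), (-0.0018), 0], [0, 0, (0.105)], 0], [[(0.0075), (-0.0032), 0], [0, 0, (0.209)], 0], [[(0.0115), (-0.0043), 0], [0, 0, (0.314)], 0], [[(0.0156), (-0.0049), 0], [0, 0, (0.419)], 0], [[(0.0197), (-0.005), 0], [0, 0, (0.524)], 0], [[(0.0238), (-0.0048), 0], [0, 0, (0.628)], 0], [[(0.0278), (-0.0041), 0], [0, 0, (0.733)], 0], [[(0.0318), (-0.003), 0], [0, 0, (0.838)], 0], [[(0.0356), (-0.0014), 0], [0, 0, (0.942)], 0], [[(0.0392), (0.0005), 0], [0, 0, (1.047)], 0],
```

Emit:
play_rows(
  increments=[
    [[0.0037, -0.0018, 0], [0, 0, 0.105], 0],
    [[0.0075, -0.0032, 0], [0, 0, 0.209], 0],
    [[0.0115, -0.0043, 0], [0, 0, 0.314], 0],
    [[0.0156, -0.0049, 0], [0, 0, 0.419], 0],
    [[0.0197, -0.005, 0], [0, 0, 0.524], 0],
    [[0.0238, -0.0048, 0], [0, 0, 0.628], 0],
    [[0.0278, -0.0041, 0], [0, 0, 0.733], 0],
    [[0.0318, -0.003, 0], [0, 0, 0.838], 0],
    [[0.0356, -0.0014, 0], [0, 0, 0.942], 0],
    [[0.0392, 0.0005, 0], [0, 0, 1.047], 0],
  ],
)

```text
t: 8.55
tcp_pos: [0.5138, 0.0469, 0.0923]
tool_rot: [0.857, 0.516, -0.0, 0.0]
force: [-0.5, -1.7, 0.1]
finger_gap: -0.004
```

```bash
python3 - <<'E'| sed 's/np.float64//g'
from h import *
goto(.553,.0477,.092,62)
snap('wrist','wrist6')
i=cv2.imread('pics/wrist6.png')[60:300,200:500]
cv2.imwrite('pics/wrist6c.png',cv2.resize(i,None,fx=2.5,fy=2.5,interpolation=cv2.INTER_CUBIC))
E
```

```text
pos [0.5138 0.0469 0.0923] F [-0.54 -1.69  0.15] t 8.55 gap -0.004 yaw 62.1
shift [0.0191 0.0343 0.0003] turn [-0.0001  0.0006  0.0012]
```

View pics/wrist6c.png

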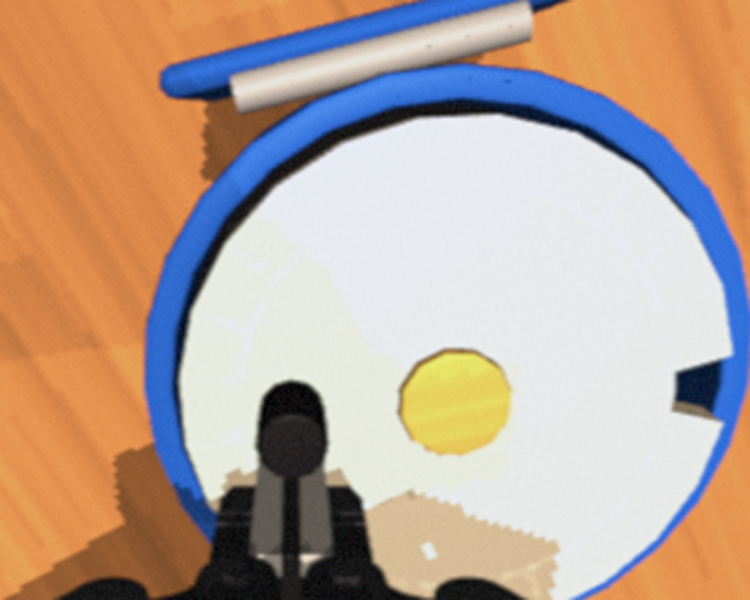

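Emit:
play_rows(
  increments=[
    [[0.0037, -0.0018, 0], [0, 0, 0.105], 0],
    [[0.0075, -0.0032, 0], [0, 0, 0.209], 0],
    [[0.0115, -0.0043, 0], [0, 0, 0.314], 0],
    [[0.0156, -0.0049, 0], [0, 0, 0.419], 0],
    [[0.0197, -0.005, 0], [0, 0, 0.524], 0],
    [[0.0238, -0.0048, 0], [0, 0, 0.628], 0],
    [[0.0278, -0.0041, 0], [0, 0, 0.733], 0],
    [[0.0318, -0.003, 0], [0, 0, 0.838], 0],
    [[0.0356, -0.0014, 0], [0, 0, 0.942], 0],
    [[0.0392, 0.0005, 0], [0, 0, 1.047], 0],
  ],
)

```text
t: 9.6
tcp_pos: [0.5316, 0.0816, 0.0921]
tool_rot: [1.0, 0.019, -0.001, -0.0]
force: [-1.0, -0.6, 0.3]
finger_gap: 0.002
```

```bash
python3 - <<'E'| sed 's/np.float64//g'
from h import *
goto(.553,.0477,.092,2)
snap('wrist','wrist7')
i=cv2.imread('pics/wrist7.png')[60:300,200:500]
cv2.imwrite('pics/wrist7c.png',cv2.resize(i,None,fx=2.5,fy=2.5,interpolation=cv2.INTER_CUBIC))
E
```

```text
pos [0.5316 0.0816 0.0921] F [-0.95 -0.55  0.28] t 9.6 gap 0.002 yaw 2.2
shift [0.0201 0.0347 0.    ] turn [-0.0003  0.0024  0.0031]
```

View pics/wrist7c.png

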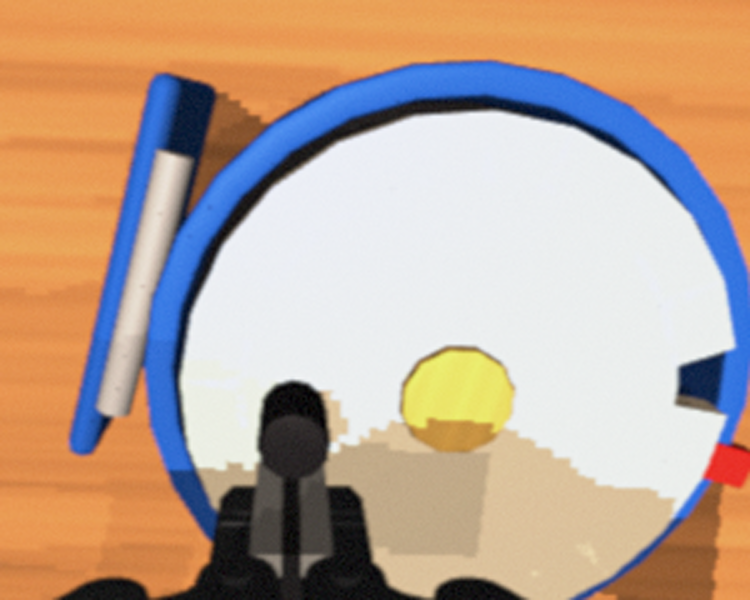

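Run:
```python
from h import *
z=np.load('pics/wrist7.npz')
p=z['p'].astype(int);red=(p[...,0]>150)&(p[...,1]<70)&(p[...,2]<70);v,u=np.nonzero(red);k=(u>450)&(u<540)&(v>200)&(v<280);print(u[k].mean(),v[k].mean(),k.sum())
y=(p[...,0]>140)&(p[...,1]>110)&(p[...,2]<110)&(p[...,1]>.7*p[...,0]);v2,u2=np.nonzero(y);k2=(u2>355)&(u2<410)&(v2<245)&(v2>195);print(u2[k2].mean(),v2[k2].mean(),k2.sum())
meas('wrist7',(383,219.5),(317,238),(481,213.5),(u[k].mean(),v[k].mean()))
```

```text
491.875 245.75 216
382.4214501510574 220.37462235649548 1324
boss [0.5538 0.0478 0.111 ] 0.0 0.0
stud [0.5499 0.0817 0.128 ] 0.0342 96.5
notch [ 0.5579 -0.0039  0.108 ] 0.0518 -85.4
tab [ 0.5366 -0.0178  0.1015] 0.0677 -104.7
```

Emit:
play_rows(
  increments=[
    [[0.0025, -0.0013, 0], [0, 0, 0.07], 0],
    [[0.005, -0.0024, 0], [0, 0, 0.14], 0],
    [[0.0076, -0.0033, 0], [0, 0, 0.209], 0],
    [[0.0102, -0.004, 0], [0, 0, 0.279], 0],
    [[0.0115, -0.0042, 0], [0, 0, 0.314], 0],
    [[0.0115, -0.0042, 0], [0, 0, 0.314], 0],
  ],
)

```text
t: 10.25
tcp_pos: [0.5434, 0.0864, 0.0921]
tool_rot: [0.991, -0.135, -0.001, -0.0]
force: [-0.5, 1.5, 0.1]
finger_gap: -0.0
```

```bash
python3 - <<'E'| sed 's/np.float64//g'
from h import *
goto(.553,.0477,.092,-16)
snap('wrist','wrist8')
i=cv2.imread('pics/wrist8.png')[60:300,280:540]
cv2.imwrite('pics/wrist8c.png',cv2.resize(i,None,fx=2.5,fy=2.5,interpolation=cv2.INTER_CUBIC))
z=np.load('pics/wrist8.npz')
p=z['p'].astype(int);red=(p[...,0]>150)&(p[...,1]<70)&(p[...,2]<70);v,u=np.nonzero(red);k=(u>485)&(u<540)&(v>180)&(v<280);print(u[k].mean(),v[k].mean(),k.sum())
meas('wrist8',(383,219.5),(317,238),(481,213.5),(u[k].mean(),v[k].mean()))
E
```

```text
pos [0.5434 0.0864 0.0921] F [-0.49  1.51  0.07] t 10.25 gap -0.0 yaw -15.6
shift [0.0197 0.0347 0.    ] turn [-0.0003  0.0014  0.0078]
498.9151670951157 212.40359897172237 389
boss [0.5542 0.0475 0.111 ] 0.0 0.0
stud [0.5608 0.0811 0.128 ] 0.0342 78.8
notch [ 0.5424 -0.0029  0.108 ] 0.0518 -103.1
tab [ 0.5371 -0.0154  0.1015] 0.0651 -105.2
```

View pics/wrist8c.png

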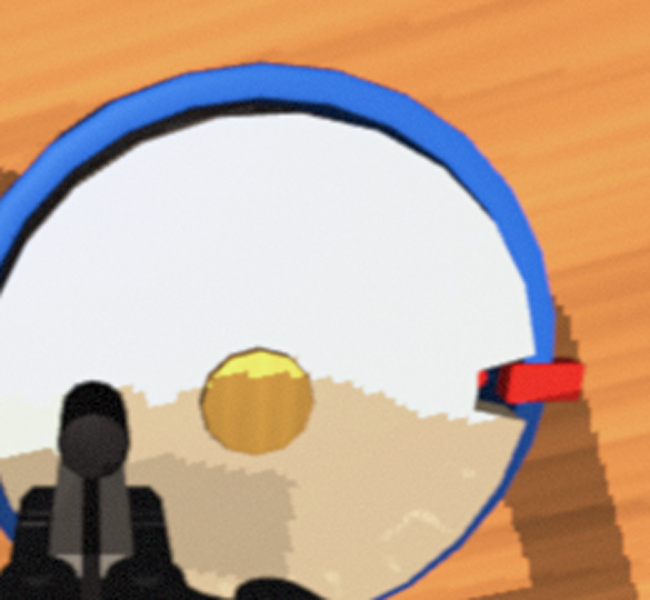

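Run:
```python
from h import *
z=np.load('pics/wrist8.npz');cm=dict(camera_matrix=z['K'],R=z['R'],t=z['t'])
c=ray(cm,280+257/2.5,60+401/2.5,.111); print(c)
def P(r,a,h,off=0):
    a=np.radians(a); q=[c[0]+r*np.cos(a)-off*np.sin(a),c[1]+r*np.sin(a)+off*np.cos(a),h]
    u=proj(cm,q); return ((u-[280,60])*2.5).round(0).tolist()
for a in (-100,-101.5,-103,-104.5): print('notch',a,[P(r,a,.108,o) for r,o in((46,-6),(46,6),(56.5,-6),(56.5,6)) for r in [r/1000] for o in [o/1000]])
for a in (-103,-104,-105,-106): print('tab',a,[P(r,a,.1015,o) for r,o in((.057,-.0045),(.057,.0045),(.073,-.0045),(.073,.0045))],'pin',P(.051,a,.098))
i=cv2.imread('pics/wrist8.png')[190:240,460:520]
cv2.imwrite('pics/wrist8d.png',cv2.resize(i,None,fx=10,fy=10,interpolation=cv2.INTER_CUBIC))
```

```text
[0.55371089 0.04772439 0.111     ]
notch -100 [[473.0, 403.0], [477.0, 349.0], [524.0, 398.0], [528.0, 344.0]]
notch -101.5 [[472.0, 408.0], [477.0, 354.0], [522.0, 405.0], [528.0, 351.0]]
notch -103 [[471.0, 413.0], [477.0, 359.0], [521.0, 411.0], [528.0, 357.0]]
notch -104.5 [[469.0, 418.0], [477.0, 365.0], [519.0, 418.0], [528.0, 364.0]]
tab -103 [[508.0, 393.0], [513.0, 354.0], [582.0, 390.0], [588.0, 351.0]] pin [475.0, 370.0]
tab -104 [[507.0, 398.0], [513.0, 359.0], [580.0, 396.0], [587.0, 357.0]] pin [475.0, 374.0]
tab -105 [[506.0, 402.0], [513.0, 363.0], [579.0, 401.0], [587.0, 362.0]] pin [474.0, 377.0]
tab -106 [[505.0, 406.0], [512.0, 367.0], [577.0, 407.0], [586.0, 368.0]] pin [474.0, 381.0]
```

View pics/wrist8d.png

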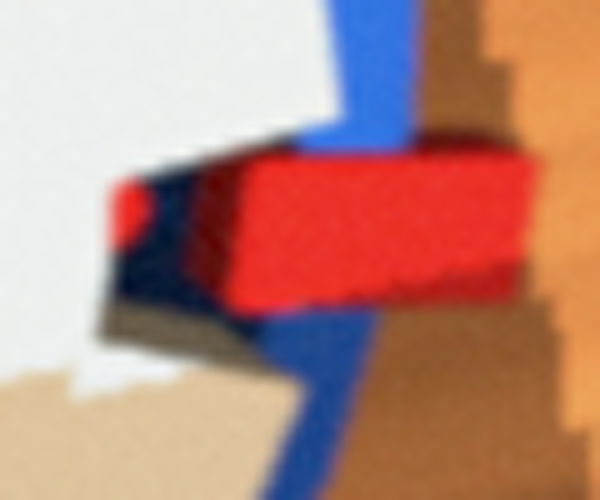

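The lid sits at about -103.8° and the pin at about -105.3°, with the pin showing through the notch at (473,211). I'll nudge it about 1.5° further, then back the finger off and rise.

Emit:
play_rows(
  increments=[
    [[0.0005, -0.0003, 0], [0, 0, 0.013], 0],
    [[0.001, -0.0005, 0], [0, 0, 0.026], 0],
    [[0.001, -0.0005, 0], [0, 0, 0.026], 0],
    [[-0.004, -0.0005, 0], [0, 0, 0.026], 0],
    [[-0.012, -0.0005, 0], [0, 0, 0.026], 0],
    [[-0.014, -0.0005, -0.01], [0, 0, 0.026], 0],
    [[-0.014, -0.0005, -0.03], [0, 0, 0.026], 0],
    [[-0.014, -0.0005, -0.045], [0, 0, 0.026], 0],
    [[-0.014, -0.0005, -0.045], [0, 0, 0.026], 0],
  ],
)

```text
t: 11.2
tcp_pos: [0.5325, 0.0904, 0.1399]
tool_rot: [0.989, -0.15, 0.003, -0.0]
force: [-0.3, -0.8, 0.5]
finger_gap: 0.003
```

Run:
```python
from h import *
goto(.5535,.0477,.14,-17)
snap('wrist','wrist9')
z=np.load('pics/wrist9.npz');cm=dict(camera_matrix=z['K'],R=z['R'],t=z['t'])
u,v=proj(cm,[.541,-.003,.105]).astype(int); print(u,v, proj(cm,[.5535,.0477,.111]))
i=cv2.imread('pics/wrist9.png'); cv2.imwrite('pics/wrist9c.png',cv2.resize(i[v-30:v+30,u-40:u+40],None,fx=10,fy=10,interpolation=cv2.INTER_CUBIC))
```

```text
pos [0.5325 0.0904 0.1399] F [-0.29 -0.77  0.5 ] t 11.2 gap 0.003 yaw -17.2
shift [0.0327 0.0345 0.    ] turn [-0.0014 -0.006  -0.0037]
445 169 [368.87464054 176.03293147]
```

View pics/wrist9c.png

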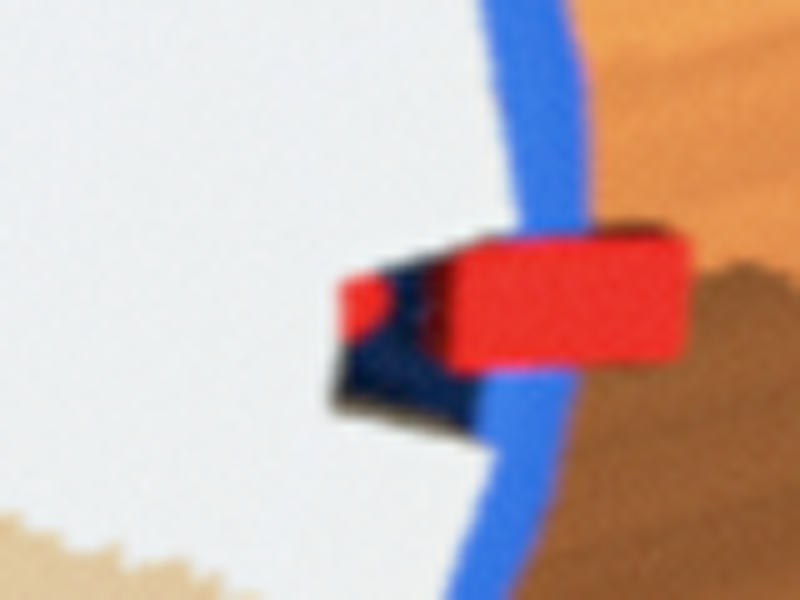

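View pics/wrist9.png

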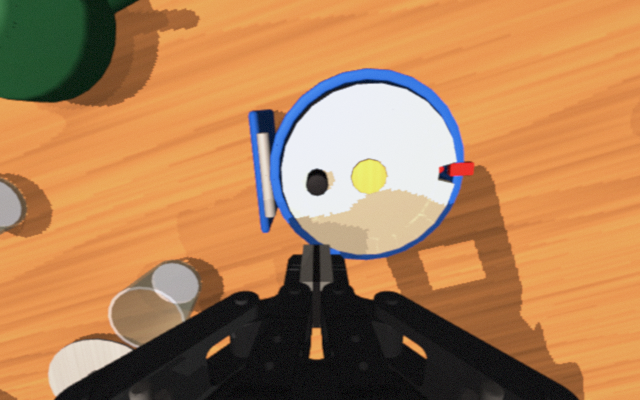

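Run:
```python
from h import *
z=np.load('pics/wrist9.npz');cm=dict(camera_matrix=z['K'],R=z['R'],t=z['t'])
p=z['p'].astype(int)
y=(p[...,0]>180)&(p[...,1]>150)&(p[...,2]<130);v,u=np.nonzero(y);k=(u>345)&(u<395)&(v<205)&(v>150);b=(u[k].mean(),v[k].mean());print(b,k.sum())
c=ray(cm,*b,.111); print(c)
def P(r,a,h,off=0):
    a=np.radians(a); q=[c[0]+r*np.cos(a)-off*np.sin(a),c[1]+r*np.sin(a)+off*np.cos(a),h]
    return ((proj(cm,q)-[405,139])*10).round(0).tolist()
for a in (-102,-104,-106,-108): print('notch',a,[P(r,a,.108,o) for r,o in((.046,-.006),(.046,.006),(.0567,-.006),(.0567,.006))])
for a in (-103,-104,-105,-106): print('tab',a,[P(r,a,.1015,o) for r,o in((.057,-.0045),(.057,.0045),(.073,-.0045),(.073,.0045))],'pin',P(.051,a,.098))
st=(317,181.5); e=ray(cm,*st,.128)-c; print('stud',np.hypot(*e[:2]),np.degrees(np.arctan2(e[1],e[0])))
```

```text
(np.float64(368.5275080906149), np.float64(175.86947141316074)) 927
[0.55367295 0.0478897  0.111     ]
notch -102 [[325.0, 385.0], [330.0, 207.0], [487.0, 371.0], [495.0, 192.0]]
notch -104 [[320.0, 409.0], [332.0, 231.0], [482.0, 400.0], [496.0, 222.0]]
notch -106 [[315.0, 433.0], [333.0, 255.0], [476.0, 429.0], [497.0, 251.0]]
notch -108 [[309.0, 456.0], [333.0, 279.0], [469.0, 458.0], [496.0, 281.0]]
tab -103 [[450.0, 342.0], [457.0, 212.0], [686.0, 326.0], [697.0, 195.0]] pin [345.0, 274.0]
tab -104 [[448.0, 357.0], [458.0, 226.0], [683.0, 344.0], [696.0, 213.0]] pin [344.0, 287.0]
tab -105 [[445.0, 371.0], [458.0, 241.0], [680.0, 362.0], [696.0, 232.0]] pin [343.0, 299.0]
tab -106 [[443.0, 385.0], [457.0, 255.0], [677.0, 380.0], [694.0, 251.0]] pin [342.0, 312.0]
stud 0.03369962709073415 72.10170582190776
```

Emit:
play_rows(
  increments=[
    [[0.0033, 0.0034, 0], [0, 0, -0.145], 0],
    [[0.0066, 0.0069, 0], [0, 0, -0.29], 0],
    [[0.0099, 0.0103, 0], [0, 0, -0.435], 0],
    [[0.0132, 0.0138, 0], [0, 0, -0.58], 0],
    [[0.0165, 0.0172, 0], [0, 0, -0.725], 0],
    [[0.0198, 0.0207, 0], [0, 0, -0.87], 0],
    [[0.0231, 0.0242, 0], [0, 0, -1.015], 0],
    [[0.0264, 0.0276, 0], [0, 0, -1.16], 0],
    [[0.0297, 0.031, 0], [0, 0, -1.305], 0],
    [[0.033, 0.0345, 0], [0, 0, -1.45], 0],
  ],
)

```text
t: 12.25
tcp_pos: [0.5512, 0.0475, 0.1364]
tool_rot: [0.838, 0.546, -0.001, -0.0]
force: [-0.7, -0.3, 0.0]
finger_gap: 0.002
```

Run:
```python
from h import *
goto(.5537,.0478,.09,66)
snap('wrist','wrist10')
```

```text
pos [0.5512 0.0475 0.1364] F [-0.67 -0.29  0.04] t 12.25 gap 0.002 yaw 66.2
shift [0.0013 0.0022 0.0464] turn [-0.0015  0.0006  0.0034]
```

View pics/wrist10.png

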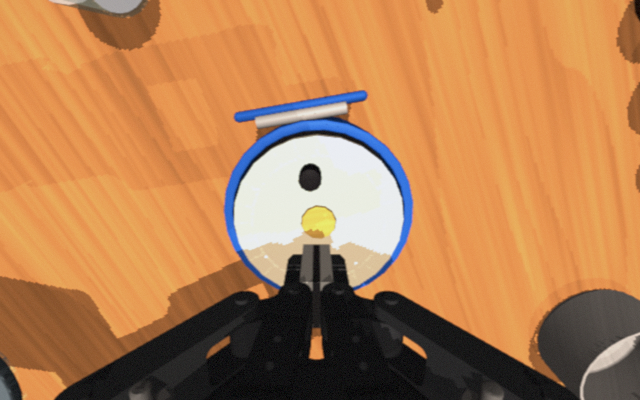

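Emit:
play_rows(
  increments=[
    [[0.0005, 0.001, 0.01], [0, 0, 0], 0],
    [[0.001, 0.002, 0.02], [0, 0, 0], 0],
    [[0.001, 0.002, 0.03], [0, 0, 0], 0],
    [[0.001, 0.002, 0.038], [0, 0, 0], 0],
    [[0.001, 0.002, 0.042], [0, 0, 0], 0],
    [[0.001, 0.002, 0.044], [0, 0, 0], 0],
    [[0.001, 0.002, 0.044], [0, 0, 0], 0],
  ],
)

```text
t: 13.0
tcp_pos: [0.554, 0.0478, 0.0929]
tool_rot: [0.839, 0.543, -0.0, -0.0]
force: [0.4, 0.0, 0.4]
finger_gap: -0.0
```

Run:
```python
from h import *
goto(.5537,.0478,.085,66)
snap('wrist','wrist11')
i=cv2.imread('pics/wrist11.png')[60:300,200:500]
cv2.imwrite('pics/wrist11c.png',cv2.resize(i,None,fx=2.5,fy=2.5,interpolation=cv2.INTER_CUBIC))
```

```text
pos [0.554  0.0478 0.0929] F [0.42 0.02 0.42] t 13.0 gap -0.0 yaw 65.8
shift [-0.0001 -0.0003  0.0079] turn [-0.0004  0.0001 -0.0028]
```

View pics/wrist11c.png

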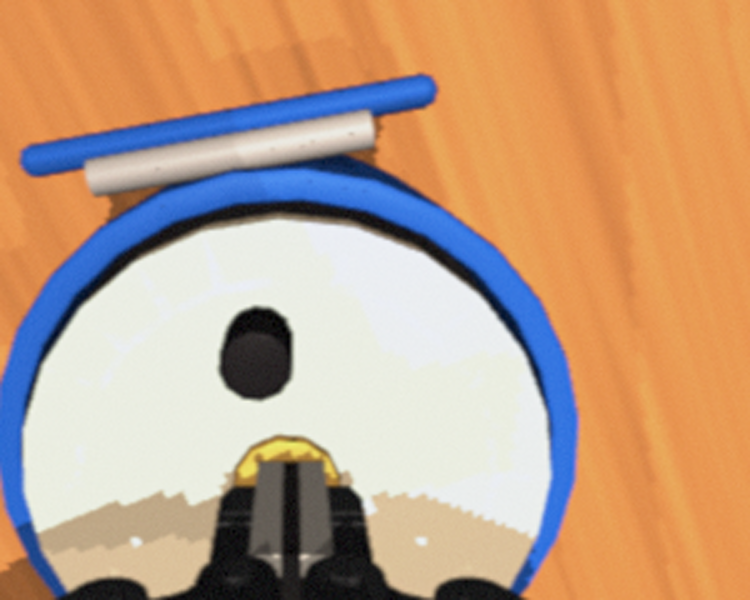

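Emit:
play_rows(
  increments=[
    [[0, 0, 0.003], [0, 0, 0], 0],
    [[0, 0, 0.006], [0, 0, 0], 0],
    [[0, 0, 0.007], [0, 0, 0], 0],
    [[0, 0, 0.008], [0, 0, 0], 0],
    [[0, 0, 0.009], [0, 0, 0], 0],
    [[0, 0, 0.01], [0, 0, 0], 0],
    [[0, 0, 0.01], [0, 0, 0], 0],
  ],
)

```text
t: 13.75
tcp_pos: [0.5545, 0.0478, 0.0833]
tool_rot: [0.839, 0.544, 0.0, 0.0]
force: [-0.7, -0.3, 4.5]
finger_gap: -0.002
```

Emit:
play_rows(
  increments=[
    [[0, 0, 0.0007], [0, 0, 0], 0],
    [[0, 0, 0.0014], [0, 0, 0], 0],
    [[0, 0, 0.002], [0, 0, 0], 0],
    [[0, 0, 0.0025], [0, 0, 0], 0],
    [[0, 0, 0.003], [0, 0, 0], 0],
    [[0, 0, 0.003], [0, 0, 0], 0],
  ],
)

```text
t: 14.35
tcp_pos: [0.5545, 0.0478, 0.0802]
tool_rot: [0.839, 0.544, 0.0, 0.0]
force: [2.4, -0.0, 4.2]
finger_gap: 0.001
```

Emit:
play_rows(
  increments=[
    [[0, 0, 0.0005], [0, 0, 0], 0],
    [[0, 0, 0.001], [0, 0, 0], 0],
    [[0, 0, 0.0015], [0, 0, 0], 0],
    [[0, 0, 0.002], [0, 0, 0], 0],
    [[0, 0, 0.002], [0, 0, 0], 0],
  ],
)

```text
t: 14.85
tcp_pos: [0.5545, 0.0478, 0.0798]
tool_rot: [0.839, 0.544, 0.0, 0.0]
force: [-1.4, -0.6, 14.3]
finger_gap: -0.001
```

Run:
```python
from h import *
goto(.5537,.0478,.085,66)
p,d,cm=snap('wrist','wrist12')
cv2.imwrite('pics/wrist12c.png',cv2.resize(p[60:300,200:500,::-1],None,fx=2.5,fy=2.5,interpolation=cv2.INTER_CUBIC))
for n in ['wrist11','wrist12']:
    z=np.load(f'pics/{n}.npz');cm=dict(camera_matrix=z['K'],R=z['R'],t=z['t']);p=z['p'].astype(int)
    v,u=np.mgrid[60:260,190:440];w=world(cm,u.ravel(),v.ravel(),z['d'][60:260,190:440].ravel());q=p[60:260,190:440].reshape(-1,3)
    r=np.hypot(w[:,0]-.5537,w[:,1]-.0478)
    lid=(r>.03)&(r<.054)&(q.min(1)>170)&(abs(w[:,2]-.105)<.01); rim=(r>.059)&(r<.066)&(q[:,2]>180)&(q[:,0]<90)&(abs(w[:,2]-.1)<.01)
    print(n,np.median(w[lid,2]),lid.sum(),np.median(w[rim,2]),rim.sum())
```

```text
pos [0.5545 0.0478 0.0798] F [-1.39 -0.58 14.35] t 14.85 gap -0.001 yaw 65.9
shift [-0.0003 -0.0008 -0.0052] turn [ 0.0013 -0.0003 -0.0025]
wrist11 0.10903406022189649 11220 0.1009501177677501 3923
wrist12 0.10097499309567239 11465 0.10094983216285872 4414
```

View pics/wrist12c.png

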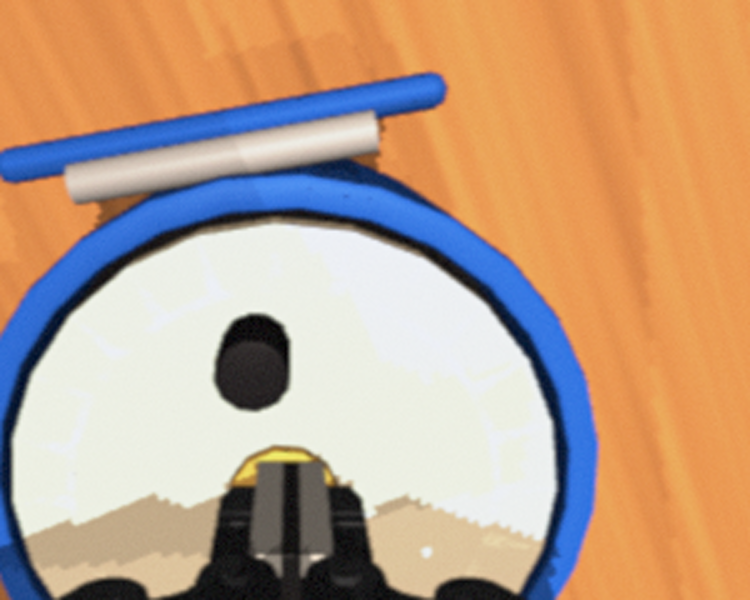

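Lid top and rim both measure 0.101 m, where the lid was 8 mm higher before, so it is fully home. I'll rise straight up and check again.

Emit:
play_rows(
  increments=[
    [[0, 0, -0.002], [0, 0, 0], 0],
    [[0, 0, -0.005], [0, 0, 0], 0],
    [[0, 0, -0.012], [0, 0, 0], 0],
    [[0, 0, -0.03], [0, 0, 0], 0],
    [[0, 0, -0.05], [0, 0, 0], 0],
    [[0, 0, -0.07], [0, 0, 0], 0],
    [[0, 0, -0.09], [0, 0, 0], 0],
    [[0, 0, -0.1], [0, 0, 0], 0],
    [[0, 0, -0.1], [0, 0, 0], 0],
  ],
)

```text
t: 15.8
tcp_pos: [0.5548, 0.0477, 0.1794]
tool_rot: [0.839, 0.544, 0.001, 0.001]
force: [0.6, -0.6, 0.3]
finger_gap: -0.006
```

Run:
```python
from h import *
goto(.5537,.0478,.18,66)
p,d,cm=snap('wrist','wrist13')
z=dict(np.load('pics/wrist13.npz'));p=z['p'].astype(int)
v,u=np.mgrid[0:400,0:640];w=world(cm,u.ravel(),v.ravel(),z['d'].ravel().astype(float));q=p.reshape(-1,3)
r=np.hypot(w[:,0]-.5537,w[:,1]-.0478)
lid=(r>.03)&(r<.054)&(q.min(1)>170)&(abs(w[:,2]-.105)<.01); rim=(r>.059)&(r<.066)&(q[:,2]>180)&(q[:,0]<90)&(abs(w[:,2]-.1)<.01)
print(np.median(w[lid,2]),lid.sum(),np.median(w[rim,2]),rim.sum())
```

```text
pos [0.5548 0.0477 0.1794] F [ 0.56 -0.57  0.25] t 15.8 gap -0.006 yaw 65.9
shift [-0.0004 -0.001  -0.0006] turn [ 0.0025 -0.0008 -0.0026]
0.10100931043124167 6761 0.10094297272484429 2151
```

View pics/wrist13.png

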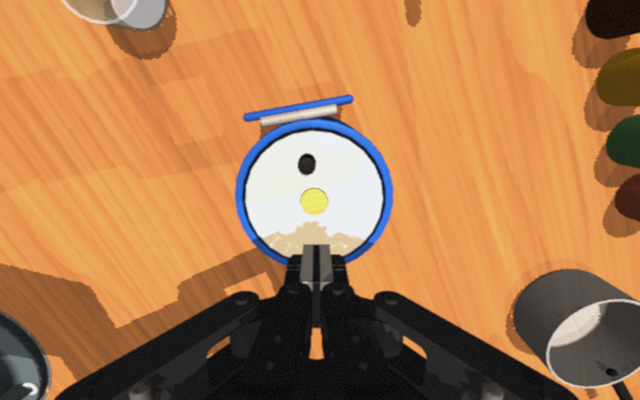

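The lid stays flush at 0.101 m for both lid and rim. The gripper is clear and the force reads about zero.

```bash
python3 -c "
from station import manip
print(manip.sign_off())"
```

```text
the job is handed in; nothing more can be done
None
```

The lid is fully home: I turned it about 165° clockwise until its notch was over the red pin, then pressed it down and handed the job in at about 16 s.

- **Turning:** I pushed the black stud round with the shut fingertips, at no more than about 3 N in any reading. The last picture before pressing put the notch about 1° (under 1 mm) from the pin. The stud's own position suggested about 3°; I trusted the notch.
- **Pressing:** I pressed on the brass boss. The lid went down at about 4–5 N and met its stop at 14 N.
- **Last checks:** After I lifted the gripper clear, the wrist camera's depth put both lid top and rim at 0.101 m. Before pressing, the lid was 8 mm higher. The force reading was about zero.
- **Not checked:** I took no final picture of the whole shelf. Nothing else was touched as far as the forces and pictures showed.

**Disagreement found:** Two cameras showed the shut fingertips ending about 26 mm above the reported TCP. Because of that, my first sweep passed over the stud without touching it. I then worked from the tip position seen in the pictures, and contact came within about 3 mm of where that predicted.

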